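# Set the lamp dimmer and hold the small elephant up to the desk camera

### The job

I am photographing the ornaments for an advert: first turn the lamp dimmer's pointer to the line marked with the dot, then pick up the small gold elephant that stands on the desk (not the big one) and hold it in the air in front of the desk camera, upright and looking straight into the lens, the middle of its body level with the lens, on its axis and 15 cm from the glass. Finish while holding it there, quite still; do not put it down. Do not bump the camera or push the other things about.

Things in the scene. Friction and masses are not known exactly. Their poses are not given: they have to be found in the camera images.
- dial (a joint): Angle of the dimmer's dial in rad, limits 0 and 4.71, growing clockwise seen from above. The scale has 11 lines 0.471 rad apart, the first at 0, the last at 4.71 (first, middle and last are longer); the dot stands outside the eighth line, at 3.30 rad. The dial starts between 1.9 and 2.6. It has a little friction (0.03 N m), no spring, and stays where it is left.
- dimmer: Lamp dimmer: white box 106 x 106 mm, 26 mm high, fixed to the desk, origin under its centre, a dial on its top. At dial angle q the white pointer line points (2.356 - q) rad anticlockwise from the box's +x axis, seen from above; the dial's bar grip lies along the pointer.
- dial_grip (a point): Point on the dial's upright axis, 57 mm above the desk, where to grip. The black dial is a disc 56 mm across with a bar grip on it 50 mm long, 12 mm wide, from 33 to 67 mm above the desk; a white line on the bar's top runs from the centre to its pointing end.
- dimmer_dot (a point): The black dot, 8 mm across, on the dimmer's top, 43.5 mm from the dial's axis: the pointer is to point at it.
- small_elephant: The small gold elephant, loose, 31 x 63 x 52 mm (x, y, z), about 60 g (40 to 85), standing on its feet; origin under its centre, z up. Its body is 22 mm wide along x between 23 and 50 mm above its feet and 38 mm long (y -18 to 20), the place to grip it. The head and trunk are at its -y end. It stands at one of three places that the ornaments share.
- elephant_middle (a point): Middle of the small elephant's body, 32 mm straight above its origin.
- elephant_head (a point): Point in the small elephant's head, 30 mm along its -y from elephant_middle.
- camera: Small desk camera fixed to the desk: round black foot 80 mm across, thin post, grey head 36 x 64 x 48 mm (x, y, z) centred 155 mm above the desk, top at 182 mm. Origin under the foot's centre; it looks along its own -x, level, roughly towards the robot.
- camera_lens (a point): Centre of the front glass of the lens, 155 mm above the desk; axes as the camera's, so the place for the elephant's middle is at x = -0.15, y = 0, z = 0 of this frame.
- big_elephant: Bystander: the big gold elephant, loose, 52 x 106 x 87 mm, origin under its centre, at another of the three places.
- gourd: Bystander: ribbed gold gourd, loose, 69 x 72 x 55 mm, origin under its centre, at the third of the places.
- glue: Bystander: upright glue stick, loose, 23 mm across, 97 mm tall, origin under its centre.
- tin: Bystander: flat green mint tin, loose, 65 x 97 x 28 mm, origin under its centre.
- stapler: Bystander: stapler, loose, 34 x 118 x 40 mm, origin under its centre.
- eraser: Bystander: eraser, loose, 22 x 44 x 13 mm, origin under its centre.
- felt_pen: Bystander: black marker lying flat, loose, 13 x 97 x 15 mm, origin under its centre.
There are look-alikes about, which are no part of the job. What is shaped like the small_elephant but pink or turquoise is not meant.

How it is judged:
By the outcome, as a careful person would: the job done as asked, in the order asked, and still so for the second after the job is handed in, while the arm keeps its last pose, push and grip.
It also fails if it takes over 54 s, if anything falls off the work surface, if the arm or the gripper's body presses on something with over 40 N, if the wrist force passes 120 N, or if a joint passes its speed limit or range.

### The arm

A 7-joint arm with a two-finger parallel gripper is mounted at the origin on a cart in front of the work surface, level with it; the furniture and walls round the work are solid. World frame = base frame: x ahead of the robot, y to its left, z up, the work surface at z = 0. Lengths are in mm, angles in rad, forces in N, time in s.
With the tool pointing down it reaches from about 400 to 875 mm from the base axis. Payload 4.4 kg.
Tool frame: the origin (TCP) lies at the very end of the fingers, on their centre line; the grasp point (between the pads) lies ctrl.grip_point_offset behind it (ctrl.grip_point_offset is the distance from the TCP to the grasp point, in mm); z points along the fingers, y is the line along which they close (so a half turn about z gives the same grasp; the last joint's range is limited). The gripper opens to 85 mm and grips with 20 to 120 N. Pads are 22 mm wide; open, the fingers measure 114 mm over their backs; the gripper's body (76 mm by 85 mm) begins 54 mm behind the grasp point. The pads swing forward as they close: fully open they stand 13 mm farther back than shut.
Start: joints at [1.236, 0.628, 0.038, 1.517, -0.027, 0.996, -0.02], TCP at [172.651, -626.665, 231.313] pointing down, gripper open.
Joint ranges: [-3.06, 3.06], [-0.37, 2.12], [-1.25, 1.32], [0.18, 2.47], [-1.1, 4.24], [0.23, 1.98], [-2.94, 2.94]. Speed limits (rad/s): [2.57, 2.57, 3.14, 3.14, 3.14, 3.14, 3.14].

### API

Orientations are given as [roll, pitch, yaw] about the fixed x, y, z axes, in that order (R = Rz(yaw) Ry(pitch) Rx(roll)).
In Python, from cell import read_state, cams, ctrl, models gives the robot as it stands. The module is installed in compiled form; this text tells all that it offers.
- The arm moves only by the tool pendant, called after "Call:" in YAML: its name, and indented under it one key for each argument. Schema: {"type":"object","properties":{"motion":{"type":"array","items":{"type":"array","prefixItems":[{"type":"array","items":{"type":"number"},"minItems":3,"maxItems":3},{"type":"array","items":{"type":"number"},"minItems":3,"maxItems":3},{"type":"number"}],"minItems":3,"maxItems":3},"minItems":1,"maxItems":12},"only":{"type":"string"},"quiet":{"type":"boolean"},"lines":{"type":"string"}},"required":["motion"],"additionalProperties":false}. motion is a list of rows, 1 to 12 of them, each written [[dx, dy, dz], [rx, ry, rz], opening]: dx, dy, dz in shares of the most that a row can go, 1 being 50 mm, then a rotation vector rx, ry, rz in fractions of the full range, 1 being pi rad, then the finger opening in mm; each row shifts and turns the commanded pose from where the row before left it, along the tool's axes as they then stand; what a row does not reach is not made up. A row lasts 1/10 s, in which the tool goes at most 50 mm and 0.15 rad, less where a joint would pass 70% of its speed; a pose out of reach is approached as far as the arm can. The fingers move at their own pace and stop on an object; the grip force is fixed at half the most. Time passes only in rows, so rows that do not move let the fingers close. The tool returns the time, the measured TCP pose, the force, the opening and the grip force at its end. only (a regular expression) keeps the lines of the reply that match it, lines (a string "A,B") keeps lines A to B, and quiet returns only ok. Shift and turn numbers lie between -1 and 1, and a call with a number outside is refused. Input that does not fit is refused with a message, and nothing moves.
- read_state(): the state, without advancing time (a new reading comes with each control period).
- cams.get_image(name): name is "scene" or "side" or "wrist"; returns (picture, depth): 384x512x3 uint8, blue, green, red; 384x512 float32, mm along the optical axis (not along the pixel's ray), 0 where there is no reading.
- cams.calibration(name): a dict with "fx", "fy", "cx", "cy" (pixels), "rvec" (rotation vector, rad) and "tvec" (3), from world to camera coordinates, as OpenCV has them; the wrist camera has in their place "hand_eye" (4x4, takes a point from camera to tool coordinates, whose origin is the TCP and whose axes are the flange's). Camera axes: x right, y down, z forward; pixel columns grow to the right and rows downward; lengths in mm; the calibration is good to about 2 mm. A picture is of the moment at which its call begins: read the wrist's pose just before it. calibration takes no time and is no camera call.
- ctrl.finish_job(): hands the job in; it is judged then, once.
Trained networks look in the newest picture that a camera, given by its name, has taken for a name from the list of things; names that differ only in an ending like _2 or _b are one class to them, and where a whole thing is asked for, a point or a joint stands for the part that bears it (a point fixed in the world has none). Each returns a list of dicts, best first, with "confidence" (0 to 1); they miss things now and then, are a little off and sometimes report something else, mostly with a low value. They report only what shows in the picture. A call takes as long as a camera call. They do not tell look-alikes from the thing itself.
- models.search_frame(thing, camera): "extent" ([left, top, right, bottom] in pixels, round what is visible of it).
- models.mark_of(thing, camera): "position" ([column, row] in pixels: a listed point, or the origin of a listed thing).
The state is a dict: "clock": time; "qpos": joint angles; "qd": joint speeds; "tau": joint torques, N m; "eef_pos": TCP position; "tool_rot": TCP orientation; "force": force on the tool from outside, world axes, zero at the start; "torque": the same for the moment, N m; "width": finger opening in mm; "gripper_force": force on a finger pad.
Only numpy, scipy, OpenCV 4.12 (cv2) and the standard library are available. Lean on these libraries where they do the work, as an engineer would, in place of code of your own. Each camera call takes 0.05 s, during which the arm holds its last target. There are 200 camera calls.

## Working session

There is one attempt and no reset: what is moved stays moved. The work goes in short steps, Python scripts to look and compute and a tool call to move; the robot and the scene stay as the last step left them, time stands still between calls to the robot, and variables do not carry over. Pictures are saved under pics/ and viewed, at most 10 in all, crops included, and the job is handed in when it is done.

```bash
mkdir -p pics
```

Create h.py:
```python
import numpy as np, cv2
from scipy.spatial.transform import Rotation as R
from cell import read_state, cams, ctrl, models
def T(name, st=None):
    c=cams.calibration(name)
    K=np.array([[c['fx'],0,c['cx']],[0,c['fy'],c['cy']],[0,0,1]])
    if 'hand_eye' in c:
        st=st or read_state(); W=np.eye(4); W[:3,:3]=R.from_euler('xyz',st['tool_rot']).as_matrix(); W[:3,3]=st['eef_pos']
        return K, W@np.array(c['hand_eye'])
    M=np.eye(4); M[:3,:3]=R.from_rotvec(np.ravel(c['rvec'])).as_matrix(); M[:3,3]=np.ravel(c['tvec'])
    return K, np.linalg.inv(M)
def ray(px,name,z,P=None):   # hit plane z
    K,M=P or T(name); d=M[:3,:3]@np.linalg.inv(K)@np.array([px[0],px[1],1.]); o=M[:3,3]
    return o+d*(z-o[2])/d[2]
def cloud(depth,name,P=None):
    K,M=P or T(name); v,u=np.mgrid[:depth.shape[0],:depth.shape[1]]
    p=np.stack([(u-K[0,2])/K[0,0]*depth,(v-K[1,2])/K[1,1]*depth,depth],-1)
    return p@M[:3,:3].T+M[:3,3]
```

Run:
```python
from h import *
st=read_state(); print({k:np.round(v,3) for k,v in st.items()}, ctrl.grip_point_offset)
print(np.array(cams.calibration('wrist')['hand_eye']).round(2))
for n in ('scene','side'):
    im,d=cams.get_image(n); cv2.imwrite(f'pics/{n}0.png',im); np.savez(f'{n}0.npz',im=im,d=d)
    C=cloud(d,n)
    for t in ('dial_grip','dimmer_dot','dimmer','elephant_middle','elephant_head','small_elephant','big_elephant','gourd','camera_lens','camera'):
        for r in models.mark_of(t,n)[:4]:
            u,v=np.array(r['position']); a,b=int(round(v)),int(round(u))
            print(n,t,np.round([u,v],1),round(r['confidence'],2), C[a,b].round(0) if 0<=a<384 and 0<=b<512 else '')
```

```text
{'clock': np.float64(0.0), 'qpos': array([ 1.236,  0.629,  0.038,  1.518, -0.027,  0.996, -0.02 ]), 'qd': array([-0.,  0., -0.,  0.,  0., -0.,  0.]), 'tau': array([ 0.0000e+00, -5.6340e+01,  1.2260e+00, -1.9344e+01,  1.1000e-02,
        1.1000e-02, -0.0000e+00]), 'eef_pos': array([ 172.447, -626.076,  230.392]), 'tool_rot': array([-3.14 ,  0.   ,  0.269]), 'force': array([ 0.238, -0.225,  0.22 ]), 'torque': array([-0.025,  0.047,  0.018]), 'gripper_force': np.float64(0.0), 'width': np.float64(85.624)} 18.700000000000003
[[ 0.000e+00 -9.600e-01 -2.900e-01  7.333e+01]
 [ 1.000e+00  0.000e+00 -0.000e+00 -2.000e-02]
 [ 0.000e+00 -2.900e-01  9.600e-01 -1.425e+02]
 [ 0.000e+00  0.000e+00  0.000e+00  1.000e+00]]
scene dial_grip [273.2 211.8] 0.66 [462. -33.  59.]
scene dial_grip [252.9 257.6] 0.22 [375.  86.   3.]
scene dimmer_dot [275.9 212.4] 0.88 [450. -36.  66.]
scene dimmer [271.6 225.5] 0.61 [442. -18.  26.]
scene dimmer [271.6 209.5] 0.17 [469. -35.  61.]
scene elephant_middle [115.7 252.8] 0.73 [558. 408.  23.]
scene elephant_middle [192.1 251.9] 0.7 [437. 236.  45.]
scene elephant_
[... 1085 characters left out ...]
side elephant_middle [279.5 242.7] 0.21 [457. 146.  23.]
side elephant_head [274.8 241.5] 0.62 [466.  97.  -2.]
side elephant_head [273.4 252. ] 0.51 [477. 156.   1.]
side elephant_head [278.  244.2] 0.48 [459. 113.   0.]
side elephant_head [287.6 297.5] 0.44 [462. 361.  -0.]
side small_elephant [283.  266.4] 0.75 [473. 354.  87.]
side small_elephant [289.2 247.7] 0.68 [432. 158.  12.]
side small_elephant [263.2 251. ] 0.62 [506. 165.  12.]
side big_elephant [285.  300.3] 0.8 [472. 379.   8.]
side camera_lens [210.7 153.3] 0.58 [ 650. -249.  159.]
side camera [210.8 192.4] 0.92 [ 583. 1253.  698.]
side camera [304.8 238.3] 0.61 [376.  89.   1.]
side camera [288.1 250.6] 0.26 [435. 158.   3.]
```

Run:
```python
import cv2
s=cv2.imread('pics/scene0.png')[100:330,60:400]; cv2.imwrite('pics/c1.png',cv2.resize(s,(800,541),interpolation=cv2.INTER_CUBIC))
s=cv2.imread('pics/side0.png')[110:350,130:450]; cv2.imwrite('pics/c2.png',cv2.resize(s,(800,600),interpolation=cv2.INTER_CUBIC))
```

```text
(no output)
```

View pics/c1.png

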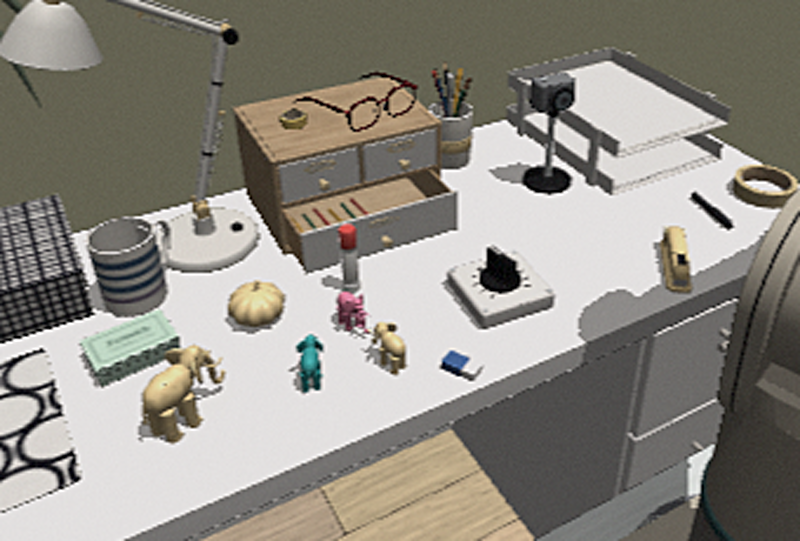

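View pics/c2.png

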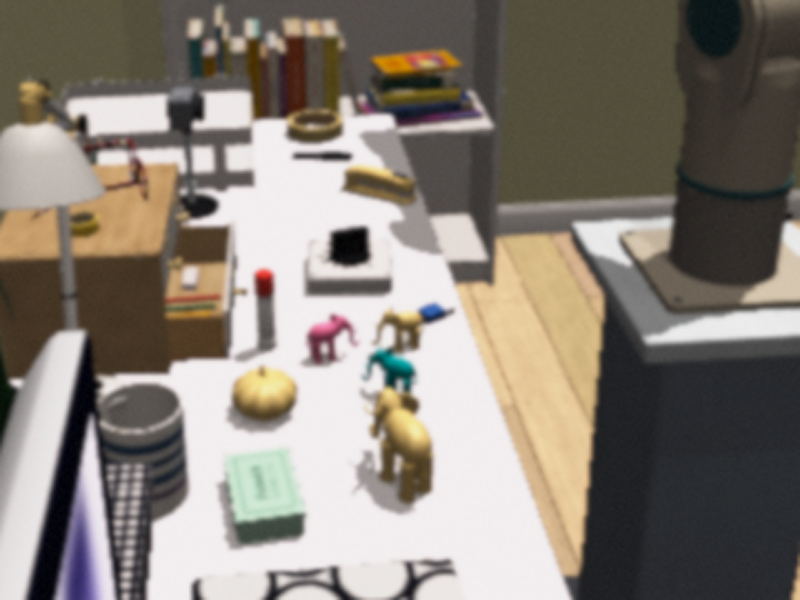

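The pictures show these candidates for the elephant, in scene pixels:
- Small gold elephant at (226,247)
- Big gold elephant at (136,268)
- Pink look-alike at (209,232)
- Turquoise look-alike at (192,254)
- Gold gourd at (169,229)

I choose the small gold one at (226,247), which is at about (430,145) mm. The dimmer is at about (272,218), and the camera head is at (295,140). I'll go above the dimmer first.

The manual's scale: shifts go in shares of 50 mm and turns go in shares of pi rad. Converting my numbers, -31 mm is -0.62, 27 mm is 0.54.

Call:
pendant:
  motion:
    - [[0.54,-0.62,0],[0,0,0],85]
    - [[0.54,-0.62,0],[0,0,0],85]
    - [[0.54,-0.62,0],[0,0,0],85]
    - [[0.54,-0.62,0],[0,0,0],85]
    - [[0.54,-0.62,0],[0,0,0],85]
    - [[0.54,-0.62,0],[0,0,0],85]
    - [[0.54,-0.62,0],[0,0,0],85]
    - [[0.54,-0.62,0],[0,0,0],85]

```text
clock: 1.9
eef_pos: [315.7, -328.8, 231.6]
tool_rot: [3.141, -0.001, 0.269]
force: [1.1, 0.1, -0.2]
width: 85.4
gripper_force: 0.0
```

Call:
pendant:
  motion:
    - [[0.54,-0.62,0],[0,0,0],85]
    - [[0.54,-0.62,0],[0,0,0],85]
    - [[0.54,-0.62,0],[0,0,0],85]
    - [[0.54,-0.62,0],[0,0,0],85]
    - [[0.54,-0.62,0],[0,0,0],85]
    - [[0.54,-0.62,0],[0,0,0],85]
    - [[0.54,-0.62,0],[0,0,0],85]
    - [[0.54,-0.62,0],[0,0,0],85]
    - [[0,0,0],[0,0,0],85]
    - [[0,0,0],[0,0,0],85]

```text
clock: 2.9
eef_pos: [457.6, -33.0, 231.3]
tool_rot: [3.141, 0.0, 0.271]
force: [-0.4, -0.2, 0.3]
width: 85.3
gripper_force: 0.0
```

Run:
```python
from h import *
st=read_state(); print(st['clock'],st['eef_pos'].round(1),np.round(st['tool_rot'],3),st['qpos'].round(3))
P=T('wrist',st); im,d=cams.get_image('wrist'); cv2.imwrite('pics/w1.png',im); np.savez('w1.npz',im=im,d=d)
for t,z in (('dial_grip',57),('dimmer_dot',26),('dimmer',0)):
    for r in models.mark_of(t,'wrist')[:3]: print(t,np.round(r['position'],1),round(r['confidence'],2),ray(r['position'],'wrist',z,P).round(1))
C=cloud(d,'wrist',P); np.save('C1.npy',C)
hsv=cv2.cvtColor(im,cv2.COLOR_BGR2HSV); 
m=(C[...,2]>60)&(C[...,2]<72)&(d>0)&(np.hypot(C[...,0]-460,C[...,1]+32)<60)
p=C[m]; print('bar',m.sum(),p.mean(0),np.linalg.svd(p[:,:2]-p[:,:2].mean(0),full_matrices=False)[2][0], cv2.minAreaRect(p[:,:2].astype(np.float32)))
m=(C[...,2]>20)&(C[...,2]<31)&(d>0)&(np.hypot(C[...,0]-460,C[...,1]+32)<90); print('box',m.sum(),cv2.minAreaRect(C[m][:,:2].astype(np.float32)), np.median(C[m][:,2]))
```

```text
2.9 [457.6 -33.  231.3] [3.141 0.    0.271] [ 0.057  0.359 -0.062  2.027  0.032  0.756 -1.324]
dial_grip [262.1 163. ] 0.58 [469.5 -36.5  57. ]
dial_grip [148.6  21.5] 0.3 [571.5 104.6  57. ]
dial_grip [162.2 198.5] 0.21 [400.7  60.2  57. ]
dimmer_dot [299.3 149.8] 0.93 [490.6 -76.4  26. ]
dimmer [264.3 152.4] 0.89 [472.8 -39.6   0. ]
bar 523 [470.03244791 -37.91618662  65.98555419] [-0.9902636  -0.13920491] ((469.1593017578125, -38.20365905761719), (50.405826568603516, 12.019376754760742), 7.973027229309082)
box 6058 ((468.544189453125, -38.253326416015625), (106.14462280273438, 106.27902221679688), 85.47188568115234) 25.839146676072886
```

View pics/w1.png

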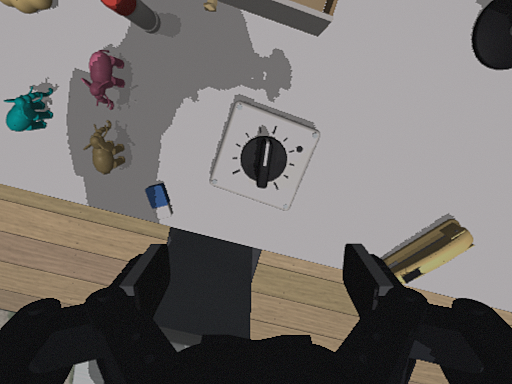

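The wrist picture shows the dial at (264,158) with its pointer up, at 0.139 rad world, so q is about 2.14. The dot is at (299,149), so the dial must turn about 1.16 rad clockwise. The small gold elephant is at (104,150), with pink at (103,78) and turquoise at (28,112). I'll grip the dial now.

In the tool's units: 45 mm is 0.9, 9.4 mm is 0.188, 0.131 rad / 3.1416 = 0.0417.

Call:
pendant:
  motion:
    - [[0.188,0.16,0.2],[0,0,0.0417],85]
    - [[0,0,0.8],[0,0,0],85]
    - [[0,0,0.9],[0,0,0],85]
    - [[0,0,0.9],[0,0,0],60]
    - [[0,0,0.7],[0,0,0],50]
    - [[0,0,0.32],[0,0,0],40]
    - [[0,0,0],[0,0,0],40]

```text
clock: 3.8
eef_pos: [466.7, -40.1, 38.3]
tool_rot: [-3.141, 0.005, 0.136]
force: [-1.0, -0.3, -0.2]
width: 40.1
gripper_force: 0.0
```

Call:
pendant:
  motion:
    - [[0,0,0],[0,0,0],5]
    - [[0,0,0],[0,0,0],5]
    - [[0,0,0],[0,0,0],5]
    - [[0,0,0],[0,0,0],5]
    - [[0,0,0],[0,0,0],5]
    - [[0,0,0],[0,0,0],5]

```text
clock: 4.4
eef_pos: [469.4, -38.9, 41.7]
tool_rot: [3.141, -0.002, 0.138]
force: [-0.9, 1.5, 8.2]
width: 10.8
gripper_force: 59.8
```

In the tool's units: -2 mm is -0.04, 0.14 rad / 3.1416 = 0.0446.

Call:
pendant:
  motion:
    - [[0,0,-0.04],[0,0,0.0318],5]
    - [[0,0,0],[0,0,0.0446],5]
    - [[0,0,0],[0,0,0.0446],5]
    - [[0,0,0],[0,0,0.0446],5]
    - [[0,0,0],[0,0,0.0446],5]
    - [[0,0,0],[0,0,0.0446],5]
    - [[0,0,0],[0,0,0.0446],5]
    - [[0,0,0],[0,0,0.0446],5]
    - [[0,0,0],[0,0,0.0261],5]
    - [[0,0,0],[0,0,0],5]
    - [[0,0,0],[0,0,0],5]
    - [[0,0,0],[0,0,0],5]

```text
clock: 5.6
eef_pos: [469.3, -38.7, 41.9]
tool_rot: [-3.141, -0.0, -1.022]
force: [4.6, 0.6, -22.3]
width: 10.8
gripper_force: 60.6
```

Call:
pendant:
  motion:
    - [[0,0,0],[0,0,0],40]
    - [[0,0,0],[0,0,0],40]
    - [[0,0,0],[0,0,0],40]
    - [[0,0,0],[0,0,0],40]

```text
clock: 6.0
eef_pos: [468.6, -39.2, 43.0]
tool_rot: [-3.141, -0.0, -1.025]
force: [-0.2, 0.2, -0.2]
width: 40.1
gripper_force: 0.0
```

Call:
pendant:
  motion:
    - [[0,0,-0.6],[0,0,0],60]
    - [[0,0,-0.9],[0,0,0],85]
    - [[0,0,-0.9],[0,0,0],85]
    - [[0,0,-0.8],[0,0,0],85]
    - [[0,0,0],[0,0,0],85]
    - [[0,0,0],[0,0,0],85]

```text
clock: 6.6
eef_pos: [468.8, -38.7, 203.3]
tool_rot: [-3.139, -0.001, -1.024]
force: [0.1, -0.0, -0.8]
width: 85.0
gripper_force: 0.0
```

Run:
```python
from h import *
st=read_state(); print(st['clock'],st['eef_pos'].round(1),np.round(st['tool_rot'],3),st['qpos'].round(3))
P=T('wrist',st); im,d=cams.get_image('wrist'); cv2.imwrite('pics/w2.png',im[60:280,130:400]);cv2.imwrite('pics/w2.png',cv2.resize(im[60:260,130:390],None,fx=3,fy=3))
for r in models.mark_of('dimmer_dot','wrist')[:2]: print(np.round(r['position'],1),ray(r['position'],'wrist',26,P).round(1))
C=cloud(d,'wrist',P)
m=(C[...,2]>60)&(C[...,2]<72)&(d>0)&(np.hypot(C[...,0]-469,C[...,1]+38)<60)
print('bar',cv2.minAreaRect(C[m][:,:2].astype(np.float32)))
m=(C[...,2]>20)&(C[...,2]<31)&(d>0)&(np.hypot(C[...,0]-469,C[...,1]+38)<90); print('box',cv2.minAreaRect(C[m][:,:2].astype(np.float32)))
```

```text
6.6 [468.8 -38.7 203.3] [-3.139e+00 -1.000e-03 -1.024e+00] [-0.303  0.45   0.458  2.045 -0.301  0.709 -2.248]
[256.5 132.8] [490.5 -75.4  26. ]
bar ((469.5206604003906, -38.46610641479492), (11.606226921081543, 51.13545608520508), 31.602920532226562)
box ((469.20257568359375, -38.19929122924805), (105.75054931640625, 105.99824523925781), 85.45353698730469)
```

View pics/w2.png

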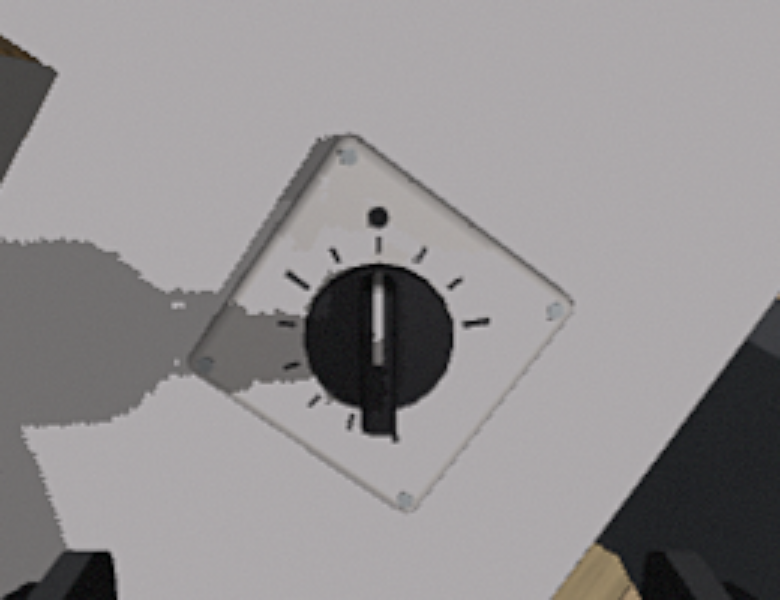

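The dial now measures −58.4° and the target is −58.7°, and the picture shows the pointer line at (378,310) lined up with the dot at (378,216). Next I'll measure the desk camera from above, and work out the elephant's pose from the earlier wrist picture.

In the tool's units: 40 mm is 0.8, 32 mm is 0.64.

Call:
pendant:
  motion:
    - [[0.64,-0.1,-0.4],[0,0,0],85]
    - [[0.8,-0.1,-0.4],[0,0,0],85]
    - [[0.8,-0.1,-0.34],[0,0,0],85]
    - [[0.8,-0.1,0],[0,0,0],85]
    - [[0.8,-0.1,0],[0,0,0],85]
    - [[0,0,0],[0,0,0],85]
    - [[0,0,0],[0,0,0],85]

```text
clock: 7.4
eef_pos: [588.6, -190.6, 256.9]
tool_rot: [3.138, 0.003, -1.026]
force: [0.8, -0.0, -0.7]
width: 85.2
gripper_force: 0.0
```

Run:
```python
from h import *
st=read_state(); print(st['clock'],st['eef_pos'].round(1),np.round(st['tool_rot'],3),st['qpos'].round(3))
P=T('wrist',st); im,d=cams.get_image('wrist'); cv2.imwrite('pics/w3.png',im); C=cloud(d,'wrist',P); np.savez('w3.npz',C=C,d=d,im=im); print(P[0].round(0).tolist())
for t,z in (('camera_lens',155),('camera',0)):
    for r in models.mark_of(t,'wrist')[:2]: print(t,np.round(r['position'],1),round(r['confidence'],2),ray(r['position'],'wrist',z,P).round(1))
m=(C[...,2]>174)&(C[...,2]<190)&(d>0); p=C[m]
print('head top',m.sum(),p.mean(0) if len(p) else '',cv2.minAreaRect(p[:,:2].astype(np.float32)) if len(p) else '')
# elephant from w1
w=np.load('w1.npz'); C1=np.load('C1.npy'); hsv=cv2.cvtColor(w['im'],cv2.COLOR_BGR2HSV)
box=np.zeros(w['d'].shape,bool); box[115:180,80:140]=1
m=box&(C1[...,2]>6)&(C1[...,2]<60)&(w['d']>0); p=C1[m]; print('ele',m.sum(),p.min(0).round(),p.max(0).round())
print(cv2.minAreaRect(p[:,:2].astype(np.float32)))
q=p[(p[:,2]>30)]; print(cv2.minAreaRect(q[:,:2].astype(np.float32)),q.mean(0))
cv2.imwrite('pics/w1c.png',cv2.resize(w['im'][55:225,0:220],None,fx=3.5,fy=3.5,interpolation=cv2.INTER_CUBIC))
```

```text
7.4 [ 588.6 -190.6  256.9] [ 3.138e+00  3.000e-03 -1.026e+00] [-0.013  0.597  0.468  1.583 -0.298  1.037 -2.058]
[[298.0, 0.0, 256.0], [0.0, 298.0, 192.0], [0.0, 0.0, 1.0]]
camera_lens [237.2  73.1] 0.85 [ 649.2 -264.4  155. ]
camera_lens [270.9 303.3] 0.41 [ 516.8 -101.6  155. ]
camera [226.7  71.3] 0.85 [ 675.6 -266.1    0. ]
head top 5540 [ 683.05241962 -244.59443177  178.7563685 ] ((701.0177001953125, -143.64852905273438), (311.2177429199219, 50.518714904785156), 78.1181411743164)
ele 1004 [401. 128.   6.] [462. 156.  53.]
((431.701904296875, 142.11097717285156), (61.24937438964844, 27.627653121948242), 0.6524835824966431)
((430.654052734375, 142.2283172607422), (27.319887161254883, 57.20149612426758), 88.09369659423828) [431.21756953 139.55179803  42.88152041]
```

View pics/w3.png

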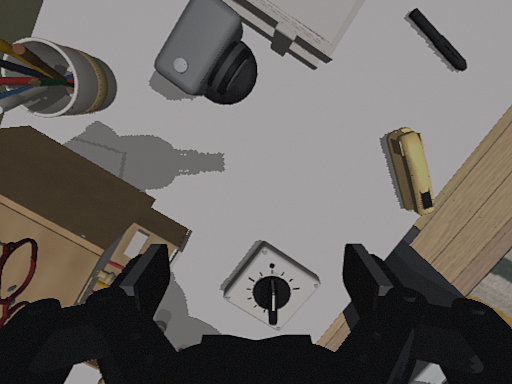

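View pics/w1c.png

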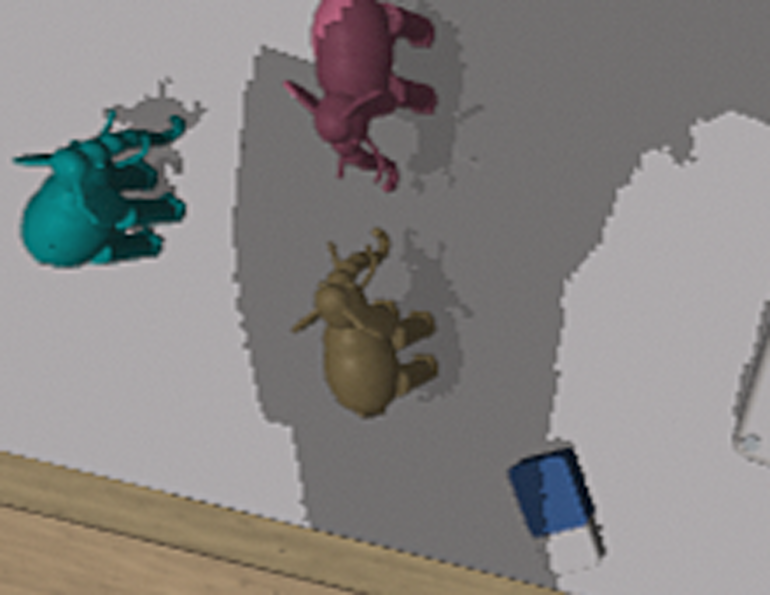

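The first picture shows the camera head at (200,50), with the lens barrel at (235,72) facing down and right. The close crop shows the gold elephant at (360,340), clearly gold, with its trunk up, which is about world +x. Pink is at (355,80) and turquoise at (90,200). Next I'll fit the camera's yaw and the lens.

Run:
```python
from h import *
w=np.load('w3.npz'); C=w['C']; d=w['d']
near=(np.hypot(C[...,0]-660,C[...,1]+262)<75)&(d>0)
m=near&(C[...,2]>176)&(C[...,2]<186); p=C[m][:,:2].astype(np.float32)
print('top z',np.median(C[m][:,2]),m.sum(),cv2.minAreaRect(p))
# foot not easily; lens barrel: points 130..174 
m=near&(C[...,2]>110)&(C[...,2]<174)
p=C[m]; 
for z in range(115,175,5):
    s=p[abs(p[:,2]-z)<2.5]; 
    if len(s)>5: print(z,len(s),s.mean(0).round(1),s[:,0].min().round(1))
# lens seen in scene & side: front-most points
for n in ('scene','side'):
    f=np.load(n+'0.npz'); c=cloud(f['d'],n); k=(np.hypot(c[...,0]-660,c[...,1]+262)<70)&(f['d']>0)
    t=k&(c[...,2]>135)&(c[...,2]<195); q=c[t]; print(n,t.sum(),q.min(0).round(),q.max(0).round())
    b=k&(c[...,2]>1.5)&(c[...,2]<12)&(cv2.cvtColor(f['im'],cv2.COLOR_BGR2GRAY)<60); q=c[b]; print('foot',b.sum(),q.min(0).round(),q.max(0).round(),cv2.minEnclosingCircle(q[:,:2].astype(np.float32)))
cv2.imwrite('pics/w3c.png',cv2.resize(w['im'][0:130,120:290],None,fx=4.6,fy=4.6,interpolation=cv2.INTER_CUBIC))
```

```text
top z 178.65342431799806 4619 ((676.4247436523438, -264.81134033203125), (61.77597427368164, 43.375579833984375), 84.50167083740234)
140 25 [ 662.4 -266.8  140.4] 648.9
145 31 [ 659.  -264.3  145.2] 648.1
150 49 [ 657.4 -262.8  150.2] 648.0
155 74 [ 656.4 -262.4  155.2] 647.9
160 127 [ 655.5 -263.7  160.6] 647.9
165 250 [ 656.7 -263.2  165.2] 648.2
170 511 [ 656.8 -263.2  170.4] 648.5
scene 283 [ 645. -296.  136.] [ 703. -231.  182.]
foot 124 [ 628. -324.    2.] [ 716. -226.   12.] ((665.7362060546875, -275.3691101074219), 54.790008544921875)
side 241 [ 650. -294.  135.] [ 703. -226.  183.]
foot 50 [ 646. -277.    3.] [ 689. -226.   12.] ((673.0730590820312, -253.4423065185547), 28.04802131652832)
```

View pics/w3c.png

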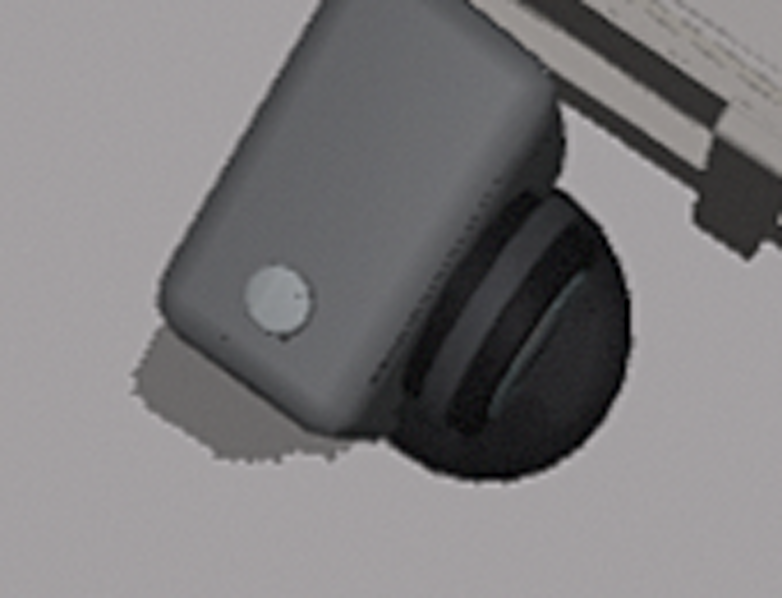

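In the tool's units: -20 mm is -0.4, 15 mm is 0.3.

Call:
pendant:
  motion:
    - [[0.2,0,-0.4],[0,0,0],85]
    - [[0.3,0,-0.4],[0,0,0],85]
    - [[0.3,0,-0.2],[0,0,0],85]
    - [[0,0,0],[0,0,0],85]
    - [[0,0,0],[0,0,0],85]

```text
clock: 8.05
eef_pos: [609.9, -222.8, 308.7]
tool_rot: [3.141, 0.002, -1.024]
force: [0.1, 0.6, -0.6]
width: 85.2
gripper_force: 0.0
```

Run:
```python
from h import *
st=read_state(); print(st['clock'],st['eef_pos'].round(1),np.round(st['tool_rot'],3),st['qpos'].round(3))
P=T('wrist',st); im,d=cams.get_image('wrist'); C=cloud(d,'wrist',P); np.savez('w4.npz',C=C,d=d,im=im)
for t,z in (('camera_lens',155),('camera',0)):
    for r in models.mark_of(t,'wrist')[:1]: print(t,np.round(r['position'],1),round(r['confidence'],2),ray(r['position'],'wrist',z,P).round(1))
near=(np.hypot(C[...,0]-670,C[...,1]+262)<75)&(d>0)
for lo in (174,176,177.5):
    m=near&(C[...,2]>lo)&(C[...,2]<181); p=C[m][:,:2].astype(np.float32); v,u=np.where(m)
    print(lo,m.sum(),np.median(C[m][:,2]),cv2.minAreaRect(p),v.min(),u.min())
m=near&(C[...,2]>177)&(C[...,2]<181)
p=C[m][:,:2]; 
# front & back edges: extreme x per y bin (middle of the long side)
for yaw in (0,):
    ys=np.arange(-288,-238,3); fr=[];bk=[]
    for y in ys:
        s=p[abs(p[:,1]-y)<1.5]; fr.append(s[:,0].min()); bk.append(s[:,0].max())
    print('front',np.round(fr,1),np.polyfit(ys,fr,1)); print('back',np.round(bk,1),np.polyfit(ys,bk,1))
f=near&(C[...,2]<9)&(C[...,2]>2)&(cv2.cvtColor(im,cv2.COLOR_BGR2GRAY)<70); q=C[f]; print('foot',f.sum(),q.min(0),q.max(0))
m=near&(C[...,2]>140)&(C[...,2]<175); p=C[m]; p=p[p[:,0]<662]; print('barrel',p.min(0),p.max(0))
s=p[(p[:,2]>150)&(p[:,2]<160)]; print(s[np.argsort(s[:,1])][::8].round(1))
```

```text
8.05 [ 609.9 -222.8  308.7] [ 3.141e+00  2.000e-03 -1.024e+00] [ 0.037  0.601  0.479  1.423 -0.286  1.189 -2.043]
camera_lens [243.2 120.3] 0.85 [ 649.5 -264.8  155. ]
camera [231.3 102.9] 0.91 [ 677.5 -265.8    0. ]
174 2921 178.51001737453618 ((674.7335815429688, -264.8194274902344), (63.16415023803711, 48.83879852294922), 84.74404907226562) 61 179
176 2655 178.63583990794126 ((676.5814208984375, -265.1907653808594), (61.77833938598633, 43.499507904052734), 84.65563201904297) 62 179
177.5 2256 178.79854032747573 ((681.4361572265625, -265.6575622558594), (60.55656051635742, 32.54707717895508), 84.86447143554688) 63 180
front [663.  663.8 663.5 663.7 664.3 664.5 664.8 665.  665.3 658.5 665.8 665.9
 666.6 666.5 666.8 666.6 667.6] [8.08731016e-02 6.86188886e+02]
back [696.1 696.  695.7 696.1 696.9 697.2 697.2 697.6 697.3 698.1 698.2 698.5
 698.8 698.7 699.1 699.4 699.7] [8.21716904e-02 7.19371943e+02]
foot 212 [ 638.23464128 -304.27828621    3.60640559] [ 684.75992462 -238.13552269    8.98657844]
barrel [ 648.178154   -291.47171581  142.01024876] [ 661.98408188 -242.34615095  174.98208022]
[[ 661.7 -290.8  157.9]
 [ 661.8 -283.5  155.3]
 [ 650.9 -281.7  152.1]
 [ 648.2 -268.3  159.4]]
```

In the tool's units: -48 mm is -0.96, -3.5 mm is -0.07.

Call:
pendant:
  motion:
    - [[-0.7,-0.06,0.1],[0,0,0],85]
    - [[-0.9,-0.07,0.2],[0,0,0],85]
    - [[-0.9,-0.07,0.2],[0,0,0],85]
    - [[-0.94,-0.07,0.2],[0,0,0],85]
    - [[-0.94,-0.07,0.2],[0,0,0],85]
    - [[-0.94,-0.07,0.2],[0,0,0],85]
    - [[-0.94,-0.07,0.2],[0,0,0],85]
    - [[-0.94,-0.07,0.2],[0,0,0],85]
    - [[-0.96,-0.08,0.3],[0,0,0],85]

```text
clock: 9.1
eef_pos: [424.0, 142.3, 219.3]
tool_rot: [-3.141, 0.0, -1.024]
force: [0.8, -0.0, 0.3]
width: 85.2
gripper_force: 0.0
```

Call:
pendant:
  motion:
    - [[0,0,0.1],[0,0,-0.0446],85]
    - [[0,0,0.1],[0,0,-0.0468],85]
    - [[0,0,0.1],[0,0,-0.0468],85]
    - [[0,0,0.1],[0,0,-0.0468],85]
    - [[0,0,0.1],[0,0,-0.0468],85]
    - [[0,0,0.1],[0,0,-0.0468],85]
    - [[0,0,0.16],[0,0,-0.0468],85]
    - [[0,0,0],[0,0,0],85]
    - [[0,0,0],[0,0,0],85]

```text
clock: 10.0
eef_pos: [425.0, 140.4, 181.4]
tool_rot: [3.142, 0.001, -0.005]
force: [-1.2, 0.8, 0.6]
width: 85.0
gripper_force: 0.0
```

Run:
```python
from h import *
st=read_state(); print(st['clock'],st['eef_pos'].round(1),np.round(st['tool_rot'],3),st['qpos'].round(3))
P=T('wrist',st); im,d=cams.get_image('wrist'); C=cloud(d,'wrist',P); np.savez('w5.npz',C=C,d=d,im=im)
for t,z in (('elephant_middle',32),('elephant_head',32),('small_elephant',0)):
    for r in models.mark_of(t,'wrist')[:3]: print(t,np.round(r['position'],1),round(r['confidence'],2),ray(r['position'],'wrist',z,P).round(1))
k=(d>0)&(abs(C[...,0]-432)<45)&(abs(C[...,1]-142)<30)
for lo,hi in ((6,60),(23,60),(30,60),(40,60)):
    m=k&(C[...,2]>lo)&(C[...,2]<hi); p=C[m]; print(lo,m.sum(),cv2.minAreaRect(p[:,:2].astype(np.float32)),p.max(0).round(1))
m=k&(C[...,2]>25)&(C[...,2]<60); p=C[m]
for x in range(398,470,4):
    s=p[abs(p[:,0]-x)<2]
    if len(s)>3: print(x,len(s),s[:,1].min().round(1),s[:,1].max().round(1),s[:,2].max().round(1))
cv2.imwrite('pics/w5.png',im)
```

```text
10.0 [425.  140.4 181.4] [ 3.142e+00  1.000e-03 -5.000e-03] [-0.482  0.428  0.138  2.116 -0.101  0.604 -1.849]
elephant_middle [166.8 148.8] 0.81 [454.9 227.8  32. ]
elephant_middle [244.   94.2] 0.77 [505.5 151.2  32. ]
elephant_middle [253.5 167.9] 0.61 [435.4 142.8  32. ]
elephant_head [175.  124.6] 0.97 [478.1 217.8  32. ]
elephant_head [247.5 142.2] 0.76 [461.  148.5  32. ]
elephant_head [250.3 121.8] 0.72 [480.4 145.5  32. ]
small_elephant [242.2  94.2] 0.87 [506.3 154.3   0. ]
small_elephant [253.2 165.2] 0.78 [431.6 143.4   0. ]
small_elephant [ 41.5 137.7] 0.75 [462.7 371.4   0. ]
6 990 ((439.3125305175781, 145.62387084960938), (71.7216567993164, 29.564645767211914), 21.03049087524414) [476.4 157.9  52.9]
23 956 ((431.708984375, 143.32215881347656), (29.199861526489258, 55.9801139831543), 89.48638153076172) [459.7 157.9  52.9]
30 940 ((432.20013427734375, 142.7867431640625), (54.591148376464844, 28.91287612915039), 27.731992721557617) [459.7 157.9  52.9]
40 738 ((429.1894836425781, 142.35916137695312), (29.909568786621094, 40.25382995605469), 69.06871032714844) [451.9 157.8  52.9]
406 21 133.4 148.8 41.5
410 48 131.3 148.4 44.3
414 67 128.9 149.4 45.8
418 82 129.0 151.4 46.2
422 90 130.3 151.3 46.7
426 83 131.4 151.3 45.9
430 98 132.1 157.9 49.8
434 96 128.7 157.2 51.9
438 96 128.7 154.0 52.7
442 83 133.4 151.7 52.9
446 73 139.3 152.0 52.9
450 57 141.2 154.0 47.0
454 48 141.2 155.0 39.7
458 10 142.1 154.8 35.6
```

View pics/w5.png

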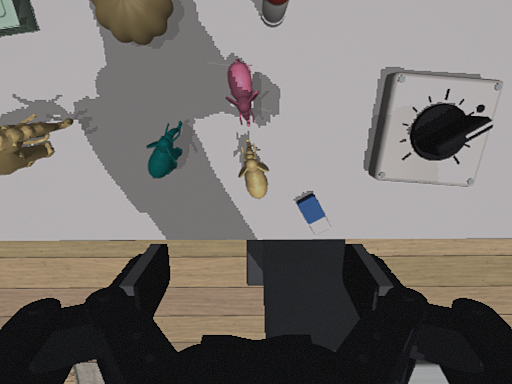

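The elephant is at (253,170), heading up and a little left (about +0.19 rad). Pink is ahead of it at (241,90) and turquoise is to its left at (165,150). I'll refine its axis.

Run:
```python
from h import *
w=np.load('w5.npz'); C=w['C'];d=w['d']
k=(d>0)&(abs(C[...,0]-432)<36)&(abs(C[...,1]-142)<24)&(C[...,2]>4)&(C[...,2]<60)&(C[...,0]<468); p=C[k]
for h in np.arange(.04,.4,.04):
    a=np.array([np.cos(h),np.sin(h)]); n=np.array([-a[1],a[0]]); u=p[:,:2]@a; v=p[:,:2]@n
    b=(p[:,2]>25)&(u<u.min()+26); bw=np.ptp(v[b]); mid=(v[b].max()+v[b].min())/2
    e=p[:,2]>25; c=v[e]; emid=(c.max()+c.min())/2
    t=u>u.max()-12; O=a*(u.max()+u.min())/2+n*emid
    print(round(h,2),'bodyw',bw.round(1),'mid',mid.round(1),'earw',np.ptp(c).round(1),emid.round(1),'trunk',v[t].mean().round(1),'len',np.ptp(u).round(1),'O',O.round(1))
```

```text
0.04 bodyw 22.8 mid 123.6 earw 29.4 125.8 trunk 129.3 len 59.0 O [433.  143.3]
0.08 bodyw 22.3 mid 106.4 earw 29.6 108.2 trunk 110.9 len 59.3 O [433.  143.2]
0.12 bodyw 22.1 mid 89.2 earw 29.7 90.3 trunk 92.3 len 59.5 O [433.  143.2]
0.16 bodyw 22.0 mid 71.9 earw 29.7 72.4 trunk 73.5 len 59.6 O [433.1 143.2]
0.2 bodyw 21.7 mid 54.4 earw 29.8 54.3 trunk 54.6 len 59.7 O [433.1 143.2]
0.24 bodyw 21.8 mid 36.8 earw 29.8 36.2 trunk 35.5 len 59.6 O [433.2 143.2]
0.28 bodyw 22.2 mid 19.3 earw 29.8 18.0 trunk 16.5 len 59.5 O [433.2 143.3]
0.32 bodyw 22.9 mid 1.7 earw 29.7 -0.3 trunk -2.5 len 59.3 O [433.3 143.3]
0.36 bodyw 23.5 mid -16.0 earw 29.6 -18.5 trunk -21.5 len 58.9 O [433.3 143.3]
```

Run:
```python
from h import *
for n in ('scene','side'):
    cams.get_image(n)
    for t,z in (('elephant_middle',32),('elephant_head',32),('small_elephant',0)):
        for r in models.mark_of(t,n):
            q=ray(r['position'],n,z)
            if abs(q[0]-440)<40 and abs(q[1]-143)<30: print(n,t,round(r['confidence'],2),q.round(1))
```

```text
scene elephant_middle 0.75 [423.9 151.8  32. ]
scene elephant_head 0.66 [477.4 146.2  32. ]
scene elephant_head 0.65 [463.1 159.7  32. ]
scene small_elephant 0.66 [427.2 141.3   0. ]
side elephant_middle 0.73 [432.4 143.7  32. ]
side elephant_head 0.76 [468.3 143.7  32. ]
side elephant_head 0.59 [465.2 151.7  32. ]
side small_elephant 0.58 [429.7 156.5   0. ]
```

Call:
pendant:
  motion:
    - [[-0.036,-0.016,0.2],[0,0,-0.035],60]
    - [[0,0,0.2],[0,0,-0.0318],55]
    - [[0,0,0],[0,0,0],55]
    - [[0,0,0],[0,0,0],55]

```text
clock: 11.0
eef_pos: [423.9, 141.0, 161.5]
tool_rot: [3.142, 0.0, 0.205]
force: [-0.3, -0.3, 1.0]
width: 54.8
gripper_force: 0.0
```

Run:
```python
from h import *
st=read_state(); print(st['eef_pos'].round(1),np.round(st['tool_rot'],3))
P=T('wrist',st); im,d=cams.get_image('wrist')
for t,z in (('elephant_middle',32),('elephant_head',32),('small_elephant',0)):
    for r in models.mark_of(t,'wrist'):
        q=ray(r['position'],'wrist',z,P)
        if abs(q[0]-440)<40 and abs(q[1]-143)<30: print(t,round(r['confidence'],2),q.round(1))
C=cloud(d,'wrist',P); k=(d>0)&(abs(C[...,0]-432)<40)&(abs(C[...,1]-142)<24)&(C[...,2]>5)&(C[...,2]<60)&(C[...,0]<470); p=C[k]
h=.205; u=p[:,:2]@[np.cos(h),np.sin(h)]; v=p[:,:2]@[-np.sin(h),np.cos(h)]
u0=np.array([432,143])@[np.cos(h),np.sin(h)]; v0=np.array([432,143])@[-np.sin(h),np.cos(h)]
for a in range(-34,36,4):
    s=abs(u-u0-a)<2
    if s.sum()>2: print(a,s.sum(),(v[s].min()-v0).round(1),(v[s].max()-v0).round(1),p[s,2].min().round(0),p[s,2].max().round(0))
```

```text
[423.9 141.  161.5] [3.142 0.    0.205]
elephant_middle 0.76 [432.4 143.6  32. ]
elephant_head 0.84 [463.6 148.4  32. ]
elephant_head 0.57 [475.7 146.4  32. ]
small_elephant 0.68 [432.5 142.4   0. ]
-26 23 -5.9 9.6 25.0 41.0
-22 60 -8.8 10.6 25.0 44.0
-18 72 -11.0 10.0 26.0 46.0
-14 93 -10.6 11.1 35.0 47.0
-10 94 -10.7 10.0 32.0 47.0
-6 93 -9.9 10.1 24.0 46.0
-2 97 -10.8 10.0 25.0 47.0
2 120 -14.8 15.2 8.0 51.0
6 131 -13.1 12.7 34.0 51.0
10 75 -8.3 6.9 41.0 53.0
14 76 -5.6 6.0 36.0 52.0
18 71 -5.7 7.1 32.0 48.0
22 59 -6.6 7.1 15.0 42.0
26 36 -5.7 7.0 11.0 36.0
30 12 -1.2 1.7 13.0 18.0
```

All views agree: the origin is at (432.3,143.2), heading 0.205. I'll go down now, gripping 9 mm behind the middle, clear of the ears.

The manual's scale: shifts go in shares of 50 mm and turns go in shares of pi rad. Converting my numbers, 40 mm is 0.8, 35 mm is 0.7.

Call:
pendant:
  motion:
    - [[0,0,0.6],[0,0,0],55]
    - [[0,0,0.8],[0,0,0],55]
    - [[0,0,0.7],[0,0,0],55]
    - [[0,0,0.5],[0,0,0],55]
    - [[0,0,0.27],[0,0,0],55]
    - [[0,0,0],[0,0,0],45]
    - [[0,0,0],[0,0,0],35]

```text
clock: 11.9
eef_pos: [422.2, 142.8, 31.2]
tool_rot: [-3.137, 0.008, 0.208]
force: [0.7, 0.2, 0.7]
width: 35.2
gripper_force: 0.0
```

Call:
pendant:
  motion:
    - [[0,0,0],[0,0,0],15]
    - [[0,0,0],[0,0,0],15]
    - [[0,0,0],[0,0,0],15]
    - [[0,0,0],[0,0,0],15]
    - [[0,0,0],[0,0,0],15]
    - [[0,0,0],[0,0,0],15]

```text
clock: 12.5
eef_pos: [422.7, 142.9, 31.8]
tool_rot: [-3.136, 0.006, 0.207]
force: [-0.4, 0.8, 8.3]
width: 20.1
gripper_force: 61.1
```

Call:
pendant:
  motion:
    - [[0,0,0],[0,0,0],40]
    - [[0,0,0],[0,0,0],40]
    - [[0,0,0],[0,0,0],40]

```text
clock: 12.8
eef_pos: [422.2, 142.7, 31.0]
tool_rot: [-3.137, 0.008, 0.207]
force: [-0.1, -0.2, -0.3]
width: 40.2
gripper_force: 0.0
```

```bash
python3 -c "
from h import *
s=read_state();print(s['qpos'].round(3),s['eef_pos'],s['tool_rot'])"
```

```text
[-0.496  0.733  0.164  2.218 -0.521  0.234 -1.227] [422.19059279 142.72346812  30.99592173] [-3.13662963  0.0077893   0.20744057]
```

Call:
pendant:
  motion:
    - [[0,0,0.14],[0,0,0],40]
    - [[0,0,0.14],[0,0,0],40]
    - [[0,0,0],[0,0,0],40]

```text
clock: 13.1
eef_pos: [421.6, 142.7, 16.3]
tool_rot: [-3.137, 0.009, 0.207]
force: [0.3, 0.0, 0.7]
width: 39.6
gripper_force: 0.0
```

```bash
python3 -c "
from h import *
s=read_state();print(s['qpos'].round(3),s['eef_pos'],s['tool_rot'])"
```

```text
[-0.543  0.774  0.235  2.222 -0.798  0.237 -0.952] [421.5546415  142.65660103  16.31700723] [-3.13742072  0.00921633  0.20719134]
```

Call:
pendant:
  motion:
    - [[0,0,0],[0,0,0],25]
    - [[0,0,0],[0,0,0],15]
    - [[0,0,0],[0,0,0],15]
    - [[0,0,0],[0,0,0],15]
    - [[0,0,0],[0,0,0],15]
    - [[0,0,0],[0,0,0],15]

```text
clock: 13.7
eef_pos: [422.2, 142.8, 17.2]
tool_rot: [-3.137, 0.008, 0.207]
force: [-0.3, 0.0, 1.9]
width: 20.9
gripper_force: 58.6
```

```bash
python3 -c "
from h import *
s=read_state();print(s['qpos'].round(3),s['eef_pos'],s['tool_rot'])
P=T('wrist',s); im,d=cams.get_image('wrist'); C=cloud(d,'wrist',P); np.savez('w6.npz',C=C,d=d,im=im)"
```

```text
[-0.542  0.772  0.234  2.222 -0.797  0.237 -0.952] [422.15009022 142.8212593   17.15364   ] [-3.13651941  0.00751113  0.2074826 ]
```

Call:
pendant:
  motion:
    - [[0,0,-0.3],[0,0,0],15]
    - [[0,0,-0.6],[0,0,0],15]
    - [[0,0,-0.8],[0,0,0],15]
    - [[0,0,-0.8],[0,0,0],15]
    - [[0,0,-0.6],[0,0,0],15]
    - [[0,0,0],[0,0,0],15]
    - [[0,0,0],[0,0,0],15]

```text
clock: 14.45
eef_pos: [423.2, 142.8, 172.1]
tool_rot: [-3.136, 0.007, 0.208]
force: [0.2, -0.2, -1.2]
width: 20.6
gripper_force: 58.7
```

Run:
```python
from h import *
st=read_state(); print(st['eef_pos'].round(1),np.round(st['tool_rot'],3),st['qpos'].round(3))
P=T('wrist',st); im,d=cams.get_image('wrist'); C=cloud(d,'wrist',P); np.savez('w7.npz',C=C,d=d,im=im)
cv2.imwrite('pics/w7.png',im)
for t in ('elephant_middle','elephant_head'):
    for r in models.mark_of(t,'wrist')[:3]: print(t,np.round(r['position'],1),round(r['confidence'],2),ray(r['position'],'wrist',st['eef_pos'][2]+16,P).round(1))
```

```text
[423.2 142.8 172.1] [-3.136  0.007  0.208] [-0.829  0.518  0.644  2.133 -0.519  0.656 -1.186]
elephant_middle [267.7  91.7] 0.8 [500.  154.2 188.1]
elephant_middle [174.2 128.6] 0.77 [477.7 189.1 188.1]
elephant_middle [256.3 240.5] 0.74 [434.7 145.  188.1]
elephant_head [188.6 105.8] 0.95 [488.  184.5 188.1]
elephant_head [257.3 180.4] 0.85 [463.2 150.6 188.1]
elephant_head [263.4 124.1] 0.6 [487.3 153.1 188.1]
```

View pics/w7.png

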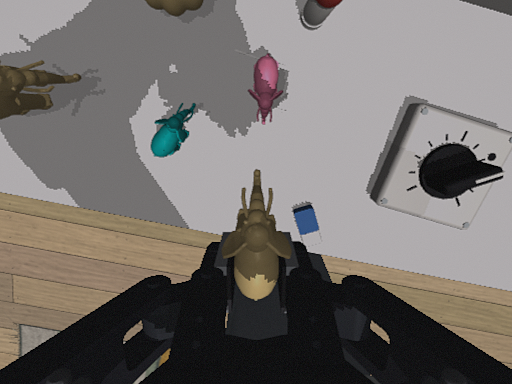

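The elephant is held straight between the pads: head at (257,225), body at (257,275). I'll carry it to the spot in front of the camera.

In the tool's units: 44 mm is 0.88, -1.7 mm is -0.034.

Call:
pendant:
  motion:
    - [[-0.014,0.4,0],[0,0,0],15]
    - [[-0.026,0.6,0],[0,0,0],15]
    - [[-0.036,0.84,0],[0,0,0],15]
    - [[-0.038,0.88,0],[0,0,0],15]
    - [[-0.038,0.88,0],[0,0,0],15]
    - [[-0.038,0.88,0],[0,0,0],15]
    - [[-0.038,0.88,0],[0,0,0],15]
    - [[-0.038,0.88,0],[0,0,0],15]
    - [[-0.034,0.8,0],[0,0,0],15]
    - [[-0.026,0.6,0],[0,0,0],15]
    - [[-0.014,0.308,0],[0,0,0],15]

```text
clock: 15.7
eef_pos: [487.6, -253.4, 168.9]
tool_rot: [-3.137, 0.01, 0.203]
force: [-0.2, -0.7, -1.0]
width: 20.9
gripper_force: 58.8
```

Call:
pendant:
  motion:
    - [[0,0,0.1],[0,0,0.0255],15]
    - [[0,0,0.16],[0,0,0.0255],15]
    - [[0,0,0.16],[0,0,0.0255],15]
    - [[0,0,0.16],[0,0,0.0175],15]
    - [[0,0,0.06],[0,0,0],15]
    - [[0,0,0],[0,0,0],15]
    - [[0,0,0],[0,0,0],15]
    - [[0,0,0],[0,0,0],15]
    - [[0,0,0],[0,0,0],15]

```text
clock: 16.6
eef_pos: [488.5, -250.0, 138.5]
tool_rot: [-3.139, 0.008, -0.087]
force: [-0.8, -0.6, -0.7]
width: 20.7
gripper_force: 58.6
```

Run:
```python
from h import *
st=read_state(); print(st['eef_pos'].round(1),np.round(st['tool_rot'],3),st['qpos'].round(3))
z=st['eef_pos'][2]+14.8
for n in ('wrist','scene','side'):
    P=T(n,st); im,d=cams.get_image(n); C=cloud(d,n,P); np.savez('f_%s.npz'%n,C=C,d=d,im=im); cv2.imwrite(f'pics/f_{n}.png',im)
    for t in ('elephant_middle','elephant_head','camera_lens'):
        for r in models.mark_of(t,n)[:4]:
            q=ray(r['position'],n,z,P)
            if t=='camera_lens' or np.hypot(q[0]-500,q[1]+250)<60: print(n,t,np.round(r['position'],1),round(r['confidence'],2),q.round(1))
# tool-frame profile now vs desk profile
R1=R.from_euler('xyz',st['tool_rot']).as_matrix(); C=np.load('f_wrist.npz')['C']; d=np.load('f_wrist.npz')['d']
L=(C-st['eef_pos'])@R1; w=np.load('w5.npz'); h=.205
D=w['C']-[432.3,143.2,0]; u=D[...,0]*np.cos(h)+D[...,1]*np.sin(h); v=-D[...,0]*np.sin(h)+D[...,1]*np.cos(h)
for a in range(-10,32,3):
    m=(d>0)&(abs(L[...,0]-a-10.7)<1.5)&(abs(L[...,1])<20)&(-L[...,2]>-20)&(-L[...,2]<45)
    m2=(w['d']>0)&(abs(u-a)<1.5)&(abs(v)<20)&(w['C'][...,2]>4)&(w['C'][...,2]<60)
    if m.sum()>3 and m2.sum()>3: print(a,'now top',(-L[m][:,2].min()*1).round(1) if 0 else (-L[m][:,2]).max().round(1)+17.2,'lat',(-L[m][:,1]).min().round(1),(-L[m][:,1]).max().round(1),'| desk',w['C'][m2][:,2].max().round(1),v[m2].min().round(1),v[m2].max().round(1))
```

```text
[ 488.5 -250.   138.5] [-3.139  0.008 -0.087] [ 0.033  0.696  0.619  1.896 -0.579  0.745 -0.674]
wrist elephant_middle [256.5 243.4] 0.78 [ 498.1 -251.3  153.3]
wrist elephant_head [254.2 183. ] 0.88 [ 527.7 -252.8  153.3]
wrist elephant_head [255.2 217.6] 0.63 [ 511.2 -251.8  153.3]
scene elephant_middle [327.4 164.1] 0.67 [ 483.8 -247.4  153.3]
scene elephant_head [316.3 156.2] 0.64 [ 543.  -251.1  153.3]
scene camera_lens [297.5 137.2] 0.59 [ 693.3 -286.4  153.3]
side elephant_middle [253.4 151. ] 0.54 [ 502.7 -264.9  153.3]
side elephant_head [245.9 152.3] 0.47 [ 529.5 -255.   153.3]
side camera_lens [211.4 153.3] 0.84 [ 649.7 -260.5  153.3]
side camera_lens [208.3 190. ] 0.69 [652.   48.2 153.3]
-10 now top 62.099999999999994 lat -12.1 12.2 | desk 46.1 -10.1 10.4
-7 now top 62.099999999999994 lat -12.1 12.2 | desk 45.5 -10.3 9.9
-4 now top 62.099999999999994 lat -20.0 20.0 | desk 46.7 -10.3 9.1
-1 now top 61.900000000000006 lat -17.9 20.0 | desk 47.6 -14.9 14.7
2 now top 62.2 lat -20.0 20.0 | desk 51.4 -15.1 14.7
5 now top 51.900000000000006 lat -13.5 13.1 | desk 52.7 -12.9 13.5
8 now top 52.5 lat -10.6 10.3 | desk 52.7 -9.5 8.6
11 now top 53.2 lat -7.0 6.7 | desk 52.9 -6.3 6.5
14 now top 52.8 lat -6.1 5.8 | desk 52.3 -5.7 6.0
17 now top 50.5 lat -6.4 6.2 | desk 50.6 -5.7 6.3
20 now top 45.5 lat -7.4 6.7 | desk 44.9 -6.5 6.8
23 now top 40.2 lat -6.8 6.6 | desk 39.6 -6.7 7.5
26 now top 37.0 lat -6.7 6.5 | desk 35.6 -6.3 6.6
29 now top 18.3 lat -1.6 1.4 | desk 17.0 -0.9 1.4
```

In the tool's units: -1.7 mm is -0.034, 0.3 mm is 0.006.

Call:
pendant:
  motion:
    - [[0.006,0,-0.034],[0,0,0],15]
    - [[0,0,0],[0,0,0],15]
    - [[0,0,0],[0,0,0],15]
    - [[0,0,0],[0,0,0],15]
    - [[0,0,0],[0,0,0],15]

```text
clock: 17.7
eef_pos: [488.6, -250.0, 139.9]
tool_rot: [-3.139, 0.009, -0.087]
force: [1.1, 0.6, -1.1]
width: 21.0
gripper_force: 58.6
```

Run:
```python
from h import *
st=read_state(); print(st['eef_pos'].round(1),np.round(st['tool_rot'],3),abs(st['qd']).max())
f=np.load('f_wrist.npz'); C=f['C']; d=f['d']
k=(d>0)&(np.hypot(C[...,0]-670,C[...,1]+264)<75)&(C[...,2]>130)&(C[...,2]<185); p=C[k]; print(k.sum(),p.min(0).round(1),p.max(0).round(1))
h=p[(p[:,2]<177)&(p[:,0]<675)]
for lo,hi in ((643,655),(655,672)):
    s=h[(h[:,0]>lo)&(h[:,0]<hi)]
    if len(s)>10: print(lo,len(s),s.mean(0).round(1),np.polyfit(s[:,1],s[:,0],1))
t=p[p[:,2]>177.5]
if len(t)>20: print(cv2.minAreaRect(t[:,:2].astype(np.float32)))
a,b=f['im'],cv2.imread('pics/f_scene.png'); cv2.imwrite('pics/fin.png',np.hstack([cv2.resize(a[0:300,106:406],(400,400)),cv2.resize(b[90:240,230:380],(400,400))]))
```

```text
[ 488.6 -250.   139.9] [-3.139  0.009 -0.087] 0.002285703145736865Traceback (most recent call last):
  File "<stdin>", line 4, in <module>
    return umr_minimum(a, axis, None, out, keepdims, initial, where)
ValueError: zero-size array to reduction operation minimum which has no identity
```

Run:
```python
from h import *
b,_=cams.get_image('scene'); c,_=cams.get_image('side'); cv2.imwrite('pics/fin.png',np.hstack([cv2.resize(b[100:240,230:370],(400,400)),cv2.resize(c[110:250,180:320],(400,400))]))
```

```text
(no output)
```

View pics/fin.png

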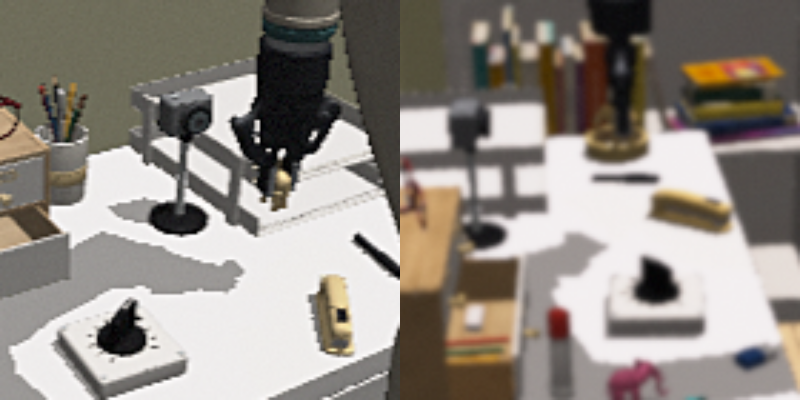

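The left view shows the elephant held in the gripper at (280,185), upright and facing the camera lens at (195,110). The camera, stapler and dimmer are undisturbed. I'll hand the job in.

```bash
python3 -c "
from cell import ctrl
print(ctrl.finish_job())"
```

```text
the job is handed in; nothing more can be done
None
```

I turned the dimmer to the dot (within about 0.3° by my measurement), and the arm is now holding the small gold elephant still and upright, facing the lens, with the middle of its body on the lens axis and about 15 cm from the glass; the job is handed in, with no verdict returned.

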